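Open the ratchet stop of the toiletry rack and push the tin into the row

ROBOT

A 6-joint arm with a two-finger parallel gripper is mounted at the origin on the work surface. World frame = base frame: x ahead of the robot, y to its left, z up, the work surface at z = 0. Lengths are in mm, angles in degrees, forces in N, time in s.
With the tool pointing down it reaches from about 275 to 850 mm from the base axis. Payload 5.2 kg.
Tool frame: the origin (TCP) lies midway between the tips of the shut fingers; the grasp point (between the pads) lies 19 mm behind it (bot.tcp_to_grasp is the z of the grasp point in the tool frame, in mm); z points along the fingers, y is the direction in which the jaws open and shut (so a half turn about z gives the same grasp; the last joint's range is limited). The gripper opens to 85 mm and grips with 20 to 120 N. Pads are 22 mm wide; open, the fingers measure 114 mm over their backs; the gripper's body (76 mm by 85 mm) begins 54 mm behind the grasp point. The pads swing forward as they close: fully open they stand 13 mm farther back than shut.
Start: joints at [-79.458, 14.817, 87.949, -0, 77.235, -11.62], TCP at [207.495, -509.363, 231.31] pointing down, gripper open.
Joint ranges: [-179.93, 179.93], [-52.35, 119.4], [10.71, 147.94], [-69.91, 249.91], [12.55, 155.21], [-178.61, 178.61]. Speed limits (degrees/s): [147.25, 147.25, 180, 180, 180, 180].

INTERFACE

Orientations are given as [roll, pitch, yaw] about the fixed x, y, z axes, in that order (R = Rz(yaw) Ry(pitch) Rx(roll)).
In Python, from plant import bot, eyes gives the robot as it stands. Calls block until the motion is done:
- bot.move_to(position, orientation): joint-space move of the TCP to a pose.
- bot.movel(position, rotation=None, speed=150, max_force=None): straight line of the TCP; rotation=None keeps the orientation; speed is the mean speed in mm/s. With max_force (N) it stops when the force on the tool has changed by that much, and returns True; else False.
- bot.move_j(angles): joint-space move.
- bot.gripper_to(opening, squeeze=None): opening from 0.0 (shut) to 1.0 (fully open); squeeze is the grip in N (None keeps the last); returns when the fingers have stopped.
- bot.sleep(seconds).
- bot.ik(position, orientation): joint angles nearest the present ones, or None.
- bot.read_state(): the state.
- eyes.grab_frame(name): name is "scene" or "top"; returns the picture (384x512x3 uint8, red, green, blue); there is no depth.
- eyes.calibration(name): a dict with "fovy" (degrees; the focal length in pixels is half the picture's height over the tangent of half this angle, whatever the lens; pixels are square), "cx", "cy" (the principal point, pixels), "k1" (the pictures are not rectified: a ray, as slopes to the right and down, at radius r is drawn at 1 + k1 r^2 times it, then the intrinsics apply), "extrinsics" (4x4, takes a point from camera to world coordinates). Camera axes: x right, y up, looking along -z (the intrinsics and any distortion apply to the point x, -y, -z); pixel columns grow to the right and rows downward; lengths in mm; the calibration is good to about 2 mm. A picture is of the moment at which its call begins. calibration takes no time and is no camera call.
A pose or a line that the arm cannot do raises bot.IKError and nothing moves.
- bot.close_job(): hands the job in, once; it reports no verdict.
The state is a dict: "time_s": time; "q": joint angles; "qd": joint speeds; "joint_torque": joint torques, N m; "eef_pos": TCP position; "ee_rot": TCP orientation; "contact_force": force on the tool from outside, world axes, zero at the start; "torque": the same for the moment, N m; "opening": opening from 0.0 (shut) to 1.0 (fully open).
Only numpy, scipy, OpenCV 4.12 (cv2) and the standard library are available. Lean on these libraries where they do the work, as an engineer would, in place of code of your own. Each camera call takes 0.05 s, during which the arm holds its last target.

TASK

Make room for the round aluminium tin in the chrome toiletry rack: press down the thumb release on the rack's sliding stop and, keeping it pressed, push the stop back along the toothed bar as far as it goes, then let go. Next push the tin over the tiles, standing, into the gap between the row and the stop until it touches the bar at the back, and take the hand away. Only press and push with the fingers: the tin is not to be lifted or tipped, and the things in the row and round about must be left standing or lying where they are.

Things in the scene. Friction and masses are not known exactly. Their poses are not given: they have to be found in the camera images.
- rack: Chrome toiletry rack fixed on the tiles. Origin: on the tiles under the middle of its toothed bar. x: away from the robot, square to the bar; y: along the bar from the fixed cheek to the end post; z up. Bar: y -175 to 175 mm, front face x = -6, saw-toothed top z = 53. Fixed cheek at y = -175: plate 105 x 90 high, x -85 to 20; the row stands next to it. End post at y = 175: 40 wide, 64 high.
- stop (a joint): Position of the sliding stop along the bar, m: 0 nearest the row, 0.108 fully back at the end post. It clicks freely towards the row but goes back (+y of the rack, value growing) only while the release is held pressed; it slides with about 1.5 N plus light damping.
- stop_cheek (a point): Lower corner, nearest the robot, of the row-side face of the stop's cheek: upright plate 4 mm thick, rack x -80 to 14, z 6 to 88 mm; this face is at rack y = -40 mm + joint stop. Behind it (+y) is a 52 mm open space holding the release pad, then a metal hood. Moves with the stop.
- stop_heel (a point): Middle of the upright front face of the hood on the sliding stop, 80 mm above the tiles: the face to push on, towards +y of the rack. 34 mm wide in rack x, centred over the bar (rack x = 0), z 70 to 90 mm, at rack y = 16 mm + joint stop. The hood is 48 long, its top at z = 90. Moves with the stop.
- release (a joint): Thumb release of the stop, a spring rocker, rad: below 0.14 at rest (pawl in or on the teeth), 0.24 fully pressed against its own limit; the pawl is clear of the teeth above 0.16. Pressing takes up to 4 N at the middle of the pad and 6 N next to the hood. It springs back when let go.
- release_pad (a point): Middle of the top of the release pad, over the bar (rack x = 0), rack y = -9 mm + joint stop. Pad 34 wide in x, 46 long in y, between the stop's cheek and its hood. At rest it rises towards the cheek, this point about 77 mm above the tiles. Press straight down about 11 mm: fully pressed its whole top is level, 66 mm above the tiles, so a finger holding it down can slide along it to the hood.
- tin: Closed round aluminium tin with overlapping lid, 66 mm diameter, 75 high, about 0.25 kg, upright on the tiles on the robot's side of the rack. Origin: centre of its underside. Touching the bar, its origin is at rack x = -39 mm.
- gap (a point): Fixed point of the rack on the tiles: where the tin's centre comes to stand when it touches the bar midway in the gap that is free once the stop is fully back (gap from rack y = -45 to +68 mm; this point at x = -39, y = 11 mm).
- tumbler: Clear glass tumbler, 62 mm diameter, 95 mm high, standing in the row between the fixed cheek and the stop. Origin: centre of its underside. To be left alone.
- jar: White ceramic jar with a wooden lid, 60 mm diameter, 70 mm high, also standing in the row. Origin: centre of its underside. To be left alone.
- balm: Small amber glass pot with an aluminium lid, 48 mm diameter, 36 mm high, standing in front of the rack near the fixed cheek. Origin: centre of its underside. To be left alone.
- comb: Flat orange comb, 150 x 35 x 5 mm, lying on the tiles. Origin: centre of its underside. To be left alone.
- nailbrush: Wooden nail brush, 36 x 85 x 26 mm, lying on its bristles in front of the rack near the end post. Origin: centre of its underside. To be left alone.
- brushstand: Wooden toothbrush stand, 75 x 130 x 104 mm, with three toothbrushes reaching 192 mm high, to the left of the rack. Origin: centre of its underside. To be left alone.
- soaprack: Chrome soap rack with a tilting wire tray, lever and soap, 115 x 115 x 90 mm, fixed to the tiles to the right. Origin: centre of its underside.
There are look-alikes about, which are no part of the job. Leave any pink or yellow look-alike of the tin alone.

How it is judged:
By the outcome, as a careful person would: the job done as asked, in the order asked, and still so for the second after the job is handed in, with the robot touching nothing.
It also fails if it takes over 45 s, if anything falls off the work surface, if the arm or the gripper's body presses on something with over 40 N, if the wrist force passes 120 N, or if a joint passes its speed limit or range.

## Working session

There is one attempt and no reset: what is moved stays moved. The work goes in short steps, each a Python script; the robot and the scene stay as the last script left them, time stands still between calls to the robot, and variables do not carry over. Pictures are saved under pics/ and viewed, and the job is handed in when it is done.

```bash
mkdir -p pics; ls
python3 - <<'E'
from plant import bot, eyes
import cv2
for n in("scene","top"):
    f=eyes.grab_frame(n); cv2.imwrite(f"pics/{n}0.png",cv2.resize(f[:,:,::-1],None,fx=1.5,fy=1.5,interpolation=cv2.INTER_CUBIC)); print(n,eyes.calibration(n))
s=bot.read_state();print(s)
E
```

```text
pics
scene {'fovy': 54.36112052340981, 'cx': 262.16799716810687, 'cy': 192.0115073489257, 'k1': -0.10245370393946583, 'extrinsics': array([[-5.94363509e-01, -6.57640738e-01,  4.62861403e-01,
         1.06512652e+03],
       [ 8.04051109e-01, -4.75015487e-01,  3.57578105e-01,
         4.40816231e+02],
       [-1.52915944e-02,  5.84695602e-01,  8.11108637e-01,
         1.11593966e+03],
       [ 0.00000000e+00,  0.00000000e+00,  0.00000000e+00,
         1.00000000e+00]])}
top {'fovy': 45.21608094085208, 'cx': 255.86213458512492, 'cy': 193.23496180636062, 'k1': -0.1603532776193053, 'extrinsics': array([[-2.44210941e-02,  9.97134840e-01, -7.15941434e-02,
         3.81581930e+02],
       [-9.99695142e-01, -2.46188209e-02, -1.88052973e-03,
        -1.92434122e+01],
       [-3.63770510e-03,  7.15263928e-02,  9.97432074e-01,
         1.38459621e+03],
       [ 0.00000000e+00,  0.00000000e+00,  0.00000000e+00,
         1.00000000e+00]])}
{'time_s': 0.1, 'q': array([-7.94574193e+01,  1.48554625e+01,  8.80039711e+01,  2.58454538e-04,
        7.72376768e+01, -1.16210408e+01]), 'qd': array([ 0.04974289,  0.03159615, -0.11883926,  0.01132681,  0.0459509 ,
        0.0325441 ]), 'joint_torque': array([ 2.19588030e-03, -4.46968675e+01, -2.91248077e+01, -3.15977368e-04,
        6.24011998e-03,  7.06209917e-07]), 'eef_pos': array([ 207.40901342, -508.87116795,  230.5601518 ]), 'ee_rot': array([-1.79904931e+02, -1.98084985e-02,  2.21635477e+01]), 'contact_force': array([-0.89228599, -0.21834299,  0.34895761]), 'torque': array([ 0.01309953,  0.02111527, -0.07131624]), 'opening': 1.0010320019971486}
```

View pics/scene0.png

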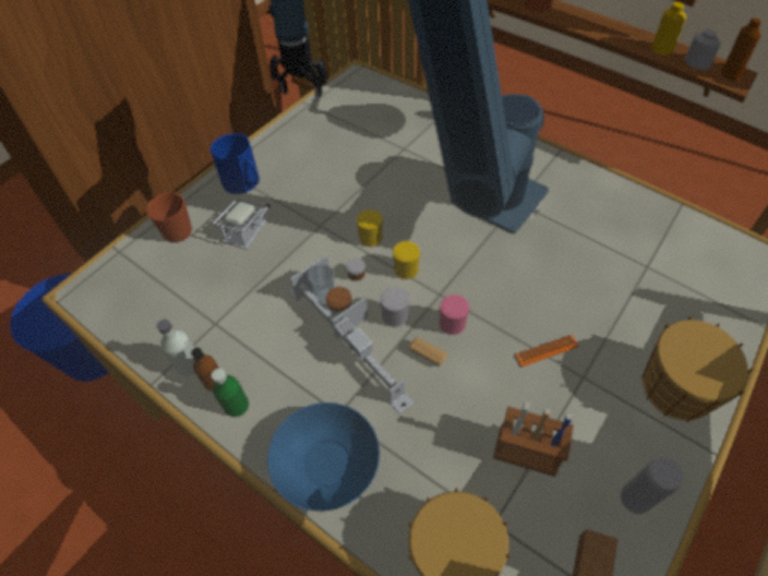

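View pics/top0.png

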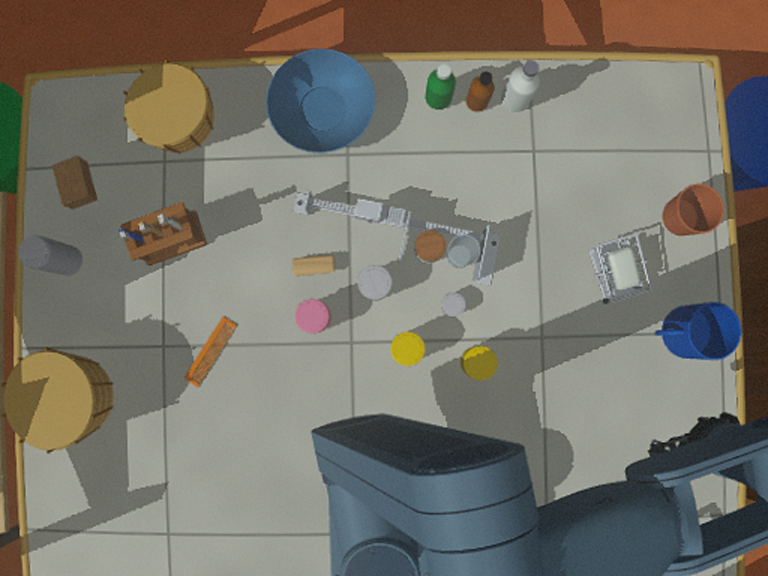

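The top view shows the end post near (303,203), the fixed cheek near (487,255) and the aluminium tin at (375,282), all in 1.5x pixels. I'll zoom in on these.

```bash
cat > h.py <<'E'
import numpy as np, cv2
from plant import bot, eyes
def cam(n):
    c=eyes.calibration(n); f=192/np.tan(np.radians(c["fovy"]/2))
    return c,f
def ray(n,u,v):
    c,f=cam(n); K=np.array([[f,0,c["cx"]],[0,f,c["cy"]],[0,0,1]])
    # model: drawn = ray*(1+k1 r^2), same as OpenCV forward k1
    x,y=cv2.undistortPointsIter(np.array([[[u,v]]],float),K,np.array([c["k1"],0,0,0.]),None,None,(3,100,1e-10))[0,0]
    E=c["extrinsics"]; return E[:3,3],E[:3,:3]@np.array([x,-y,-1])
def pt(n,u,v,z):
    o,d=ray(n,u,v); return o+d*(z-o[2])/d[2]
def proj(n,P):
    c,f=cam(n);E=c["extrinsics"];p=E[:3,:3].T@(np.asarray(P,float)-E[:3,3]);x,y=p[0]/-p[2],-p[1]/-p[2]
    s=1+c["k1"]*(x*x+y*y);return np.array([f*x*s+c["cx"],f*y*s+c["cy"]])
def crop(n,u0,v0,u1,v1,k,name,f=None,pts=()):
    if f is None:f=eyes.grab_frame(n)
    im=cv2.resize(f[v0:v1,u0:u1,::-1],None,fx=k,fy=k,interpolation=cv2.INTER_CUBIC)
    for P in pts:
        a=proj(n,P);q=((a-[u0,v0]+.5)*k).astype(int);cv2.circle(im,tuple(int(t) for t in q),2,(0,0,255),-1)
    cv2.imwrite("pics/"+name,im)
E
python3 - <<'E'
from h import *
crop("top",190,115,340,215,5,"c1.png")
crop("scene",180,160,310,280,5,"c2.png")
E
```

```text
(no output)
```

View pics/c1.png

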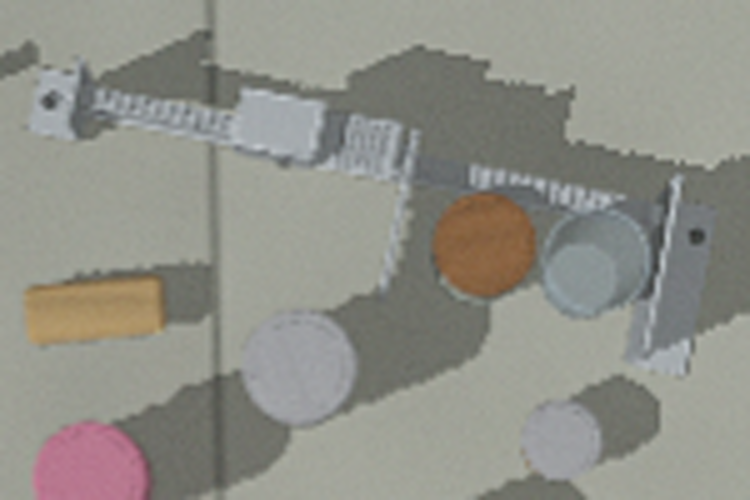

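View pics/c2.png

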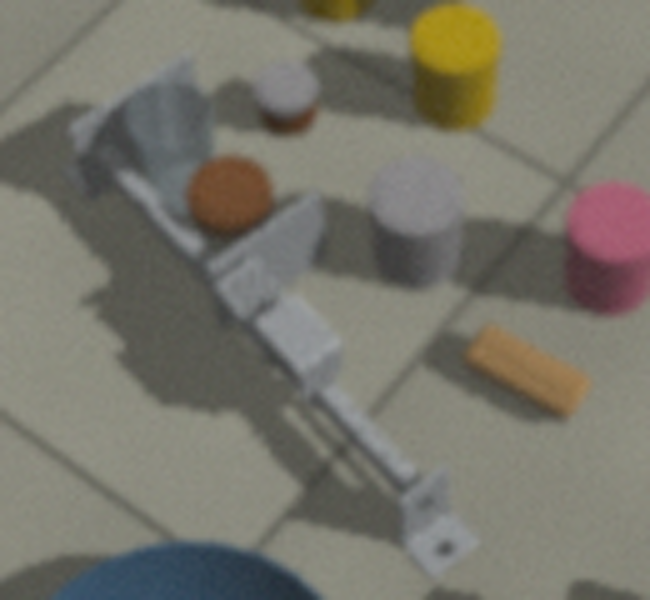

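```bash
cat > fit.py <<'E'
from h import *
from scipy.optimize import least_squares
def R2W(p,P):
    X,Y,a=p[:3];x,y,z=P;return np.array([X+x*np.cos(a)-y*np.sin(a),Y+x*np.sin(a)+y*np.cos(a),z])
obs=[ # rack pts (x,y,z,moves), c1 px
((20,-175,90,0),(677,180)),((-85,-175,90,0),(650,347)),
((14,-38,88,1),(415,130)),((-80,-38,88,1),(383,290)),
((17,16,90,1),(325,103)),((-17,16,90,1),(318,162)),((17,64,90,1),(243,89)),((-17,64,90,1),(233,146)),
((20,175,64,0),(82,62)),((-20,175,64,0),(73,138))]
def res(p):
    r=[]
    for (x,y,z,m),(u,v) in obs:
        r+=list(proj("top",R2W(p,(x,y+m*p[3],z)))-(np.array([u,v])/5+[190,115]-.1))
    return np.array(r)
s=least_squares(res,[500,0,-.2,0],loss="soft_l1")
print(s.x,np.degrees(s.x[2]));print(res(s.x).reshape(-1,2).round(1))
p=s.x
np.save("rack.npy",p)
pts=[R2W(p,(x,y+m*p[3],z)) for (x,y,z,m),_ in obs]+[R2W(p,(0,-9+p[3],77))]+[R2W(p,(-6,y,53)) for y in (-100,120,150)]
pts+=[R2W(p,(-80,-40+p[3],6)),R2W(p,(-85,-175,0)),R2W(p,(-39,11,0))]
for n,b in(("top",(190,115,340,215)),("scene",(180,160,310,280))): crop(n,*b,5,"fit_"+n+".png",pts=pts)
print("tin",pt("top",190+300/5,115+367/5,75))
for nm,u,v,z in(("pink",93,472,75),("jar",485,245,70),("brushend",163,300,26),("b2",25,315,26),("balm",563,440,36)):print(nm,pt("top",190+u/5,115+v/5,z).round(1))
E
python3 fit.py
```

```text
[ 6.14584547e+02 -4.47435656e+01 -2.18476423e-01  1.49870374e+01] -12.517776948676717
[[ 0.8 -2. ]
 [-0.4  0.6]
 [ 0.4 -0.1]
 [ 0.6  0. ]
 [ 0.   0.5]
 [-0.9  0.3]
 [-0.1  0.1]
 [-0.4  0.3]
 [ 0.5  0.2]
 [-0.5 -1.7]]
tin [ 4.89806338e+02 -4.09234219e-01  7.50000000e+01]
pink [432.8 118.9  75. ]
jar [ 558.  -108.3   70. ]
brushend [535.8  80.6  26. ]
b2 [528.9 163.   26. ]
balm [ 446.3 -153.    36. ]
```

View pics/fit_top.png

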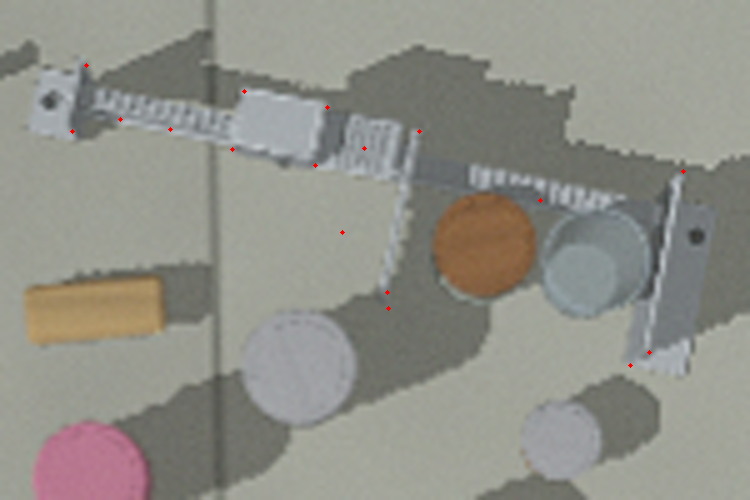

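View pics/fit_scene.png

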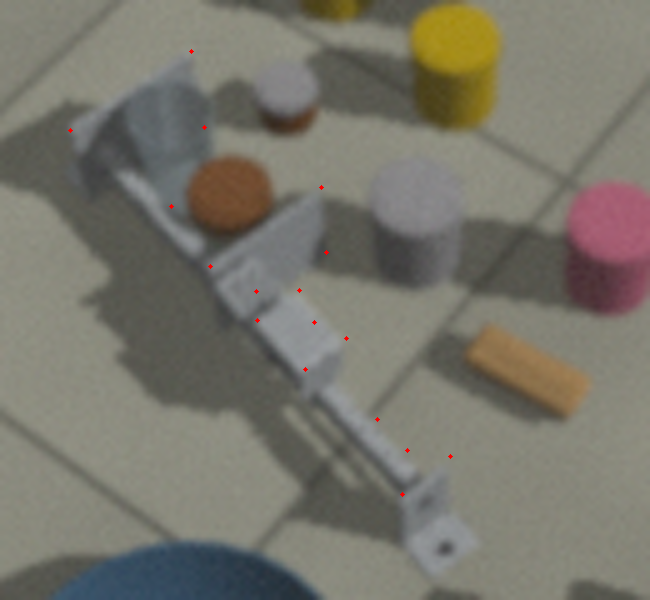

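```bash
cat >> h.py <<'E'
import os
if os.path.exists("rack.npy"):
    RP=np.load("rack.npy")
def W(x,y,z):
    a=RP[2];return np.array([RP[0]+x*np.cos(a)-y*np.sin(a),RP[1]+x*np.sin(a)+y*np.cos(a),z])
def Rk(P):
    a=RP[2];d=np.asarray(P)[:2]-RP[:2];return np.array([d[0]*np.cos(a)+d[1]*np.sin(a),-d[0]*np.sin(a)+d[1]*np.cos(a),P[2]])
def st(l=""):
    s=bot.read_state();print(l,round(s["time_s"],2),"rack",Rk(s["eef_pos"]).round(1),"F",s["contact_force"].round(1),"open",round(s["opening"],2))
E
python3 - <<'E'
from h import *
yaw=np.degrees(RP[2]);s0=RP[3]
print("yellow",pt("top",408/1.5,348/1.5,75),pt("top",479/1.5,363/1.5,75))
for dy in(90,-90):
    print(dy,[bot.ik(W(0,y,z),[180,0,yaw+dy]) for y,z in((-5+s0,150),(115,66))])
bot.gripper_to(0.0)
bot.move_to(W(0,-8+s0,150),[180,0,yaw+90] if abs(bot.ik(W(0,-8+s0,150),[180,0,yaw+90])[5])<120 else [180,0,yaw-90]); st("above")
crop("top",190,115,340,215,5,"a_top.png");crop("scene",180,130,310,250,5,"a_scene.png")
E
```

```text
yellow [364.34463652 -59.8055635   75.        ] [ 332.3990391  -193.49860616   75.        ]
90 [array([-1.35801098e+01,  2.51930138e+01,  8.46307633e+01, -2.54444375e-14,
        7.01762229e+01, -1.06233283e+00]), array([-3.89431625e+00,  3.23158001e+01,  8.56887760e+01, -2.54444375e-14,
        6.19954239e+01,  8.62346070e+00])]
-90 [None, array([-3.89431625e+00,  3.23158001e+01,  8.56887760e+01, -2.54444375e-14,
        6.19954239e+01, -1.71376539e+02])]
above 3.32 rack [  0.2   5.9 150.2] F [-0.   0.1  0.5] open 0.0
```

View pics/a_top.png

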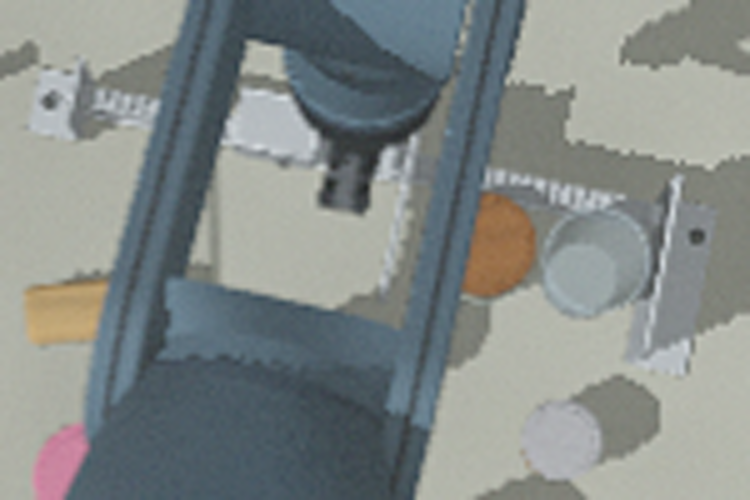

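View pics/a_scene.png

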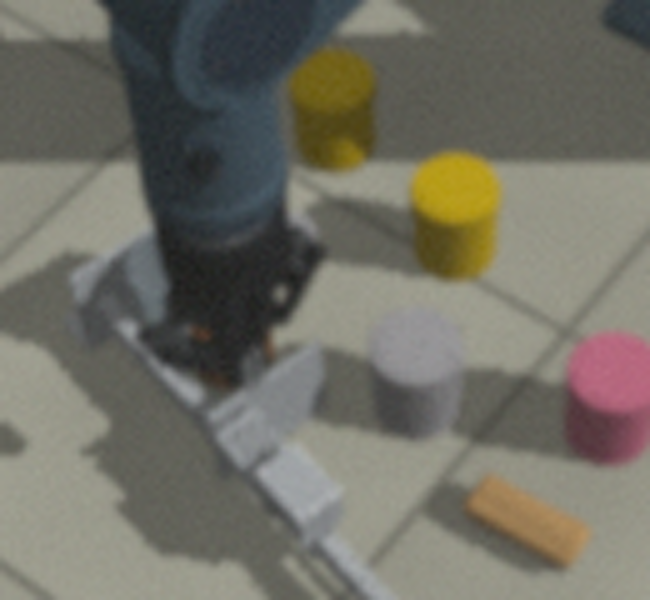

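The fingers hang over the space between cheek and hood, so I'll press down.

Run:
```python
from h import *
s0=RP[3]; y=-8+s0
print(bot.movel(W(0,y,100),speed=100)); st()
h=bot.movel(W(0,y,82),speed=40,max_force=5); st("82 %s"%h)
if not h:
    h=bot.movel(W(0,y,72),speed=25,max_force=20); st("72 %s"%h)
    h=bot.movel(W(0,y,63),speed=20,max_force=10); st("63 %s"%h)
```

```text
False
 4.07 rack [  0.3   6.9 100.2] F [-0.1  0.3 -0.4] open -0.0
82 False 4.67 rack [-0.1  7.  81.8] F [-0.5 -0.6 -0.3] open 0.0
72 False 5.22 rack [ 0.3  6.9 72.1] F [-0.8 -1.2  1.9] open -0.0
63 True 5.62 rack [ 0.4  6.9 65.9] F [-2.4  0.3  6.7] open 0.0
```

Run:
```python
from h import *
s0=RP[3]
h=bot.movel(W(0,6.9,65),speed=20,max_force=12); st("press %s"%h)
h=bot.movel(W(0,45,65),speed=40,max_force=14); st("45 %s"%h)
if not h:
    h=bot.movel(W(0,95,65),speed=50,max_force=14); st("95 %s"%h)
if not h:
    h=bot.movel(W(0,125,65),speed=25,max_force=12); st("end %s"%h)
crop("top",190,95,340,215,5,"b_top.png");crop("scene",180,160,310,280,5,"b_scene.png")
```

```text
press False 5.87 rack [ 0.4  7.1 65.9] F [-1. -1.  8.] open 0.0
45 False 6.97 rack [ 0.8 45.5 65.9] F [0.3 0.5 7.4] open 0.0
95 False 8.12 rack [ 1.4 95.6 66. ] F [2.7 0.1 5.5] open -0.0
end True 8.96 rack [  0.9 114.3  66. ] F [-0.1 -1.2  3.9] open -0.0
```

View pics/b_scene.png

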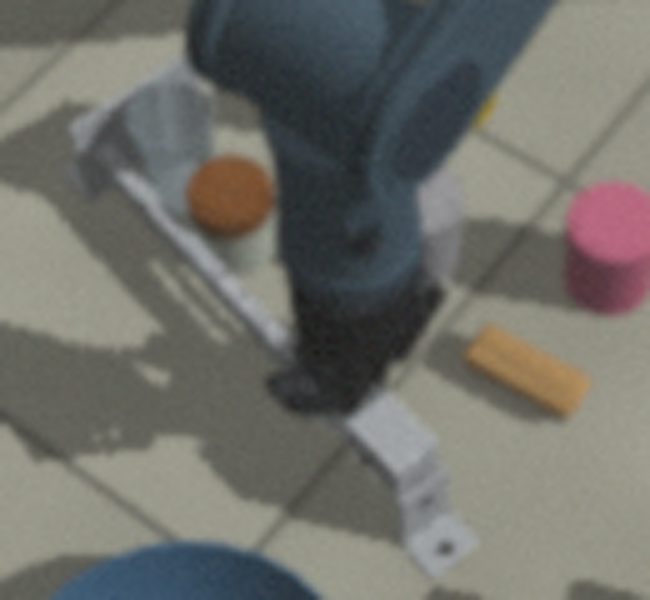

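Run:
```python
from h import *
h=bot.movel(W(0,122,64.5),speed=15,max_force=18); st("end %s"%h)
h=bot.movel(W(0,121,64.5),speed=15,max_force=18); st("end %s"%h)
y=Rk(bot.read_state()["eef_pos"])[1]
bot.movel(W(0,y,95),speed=60); st()
bot.movel(W(0,y-15,170),speed=150); bot.sleep(.2); st()
# retreat so the cameras see
bot.move_to(W(-230,0,220),[180,0,np.degrees(RP[2])]); st()
crop("top",190,95,340,215,5,"d_top.png");crop("scene",180,160,310,280,5,"d_scene.png")
```

```text
end True 9.42 rack [  0.9 114.1  66.1] F [-0.4 -0.9  5.1] open 0.0
end True 9.77 rack [  1.  114.   66.2] F [-1.3 -1.1  5.9] open -0.0
 10.4 rack [-1.000e-01  1.141e+02  9.510e+01] F [0.  0.2 0.1] open -0.0
 11.26 rack [ -0.8  99.1 168.5] F [-0.7  0.2  0.8] open 0.0
 12.5 rack [-2.294e+02  1.000e-01  2.201e+02] F [-0.6  1.  -0.4] open 0.0
```

View pics/d_scene.png

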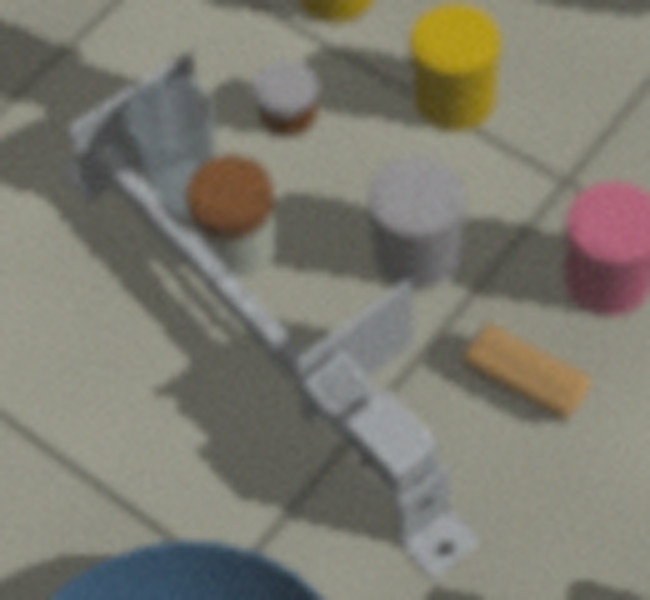

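View pics/d_top.png

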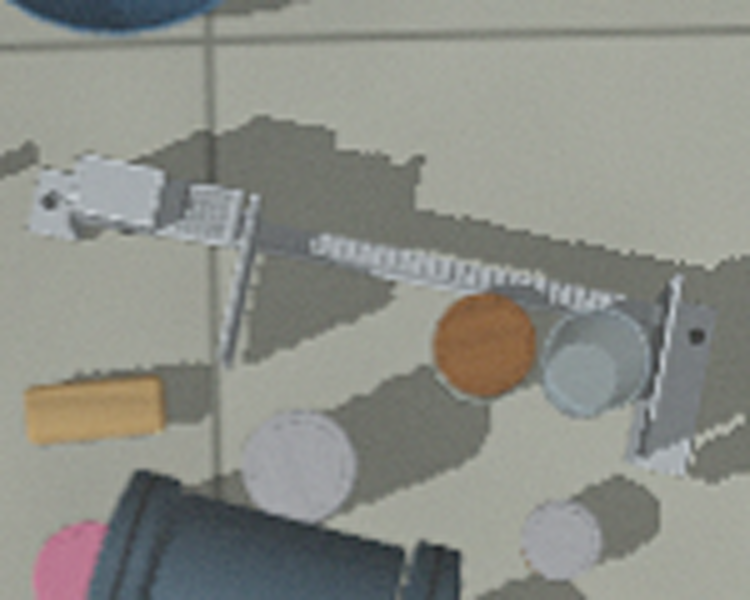

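The stop is fully back: the hood is against the post, the cheek is at rack y≈68, and the row is untouched. Next I'll push the tin with the fingers parted as a cradle, tilted so that only the low tips touch it.

Run:
```python
from h import *
t=Rk(pt("top",190+299.5/5,95+466/5,75)); t2=Rk(pt("scene",180+417/5,160+195/5,75)); print(t,t2)
t=(t+t2)/2
g=np.array([-39,11]); d=g-t[:2]; L=np.linalg.norm(d); d/=L
yaw=np.degrees(RP[2]+np.arctan2(d[1],d[0])); o=[180,-12,yaw]
np.save("push.npy",np.r_[t[:2],d,yaw,L])
P=lambda back,z:W(*(t[:2]-d*back),z)
bot.gripper_to(0.47)
bot.move_to(P(58,130),o); st()
bot.movel(P(58,60),speed=120); st()
print(bot.movel(P(56,20),speed=80,max_force=8)); st()
crop("scene",180,130,310,250,5,"e_scene.png");crop("top",190,115,340,235,5,"e_top.png")
```

```text
[-130.91498106   16.62625115   75.        ] [-129.81499493   19.71845732   75.        ]
 13.6 rack [-188.2   22.7  130.3] F [0.3 0.3 0.9] open 0.47
 14.33 rack [-187.    22.5   61. ] F [-0.   0.1  1.2] open 0.47
False
 14.98 rack [-185.9   22.6   20.3] F [-0.5 -0.4 -0.3] open 0.47
```

View pics/e_scene.png

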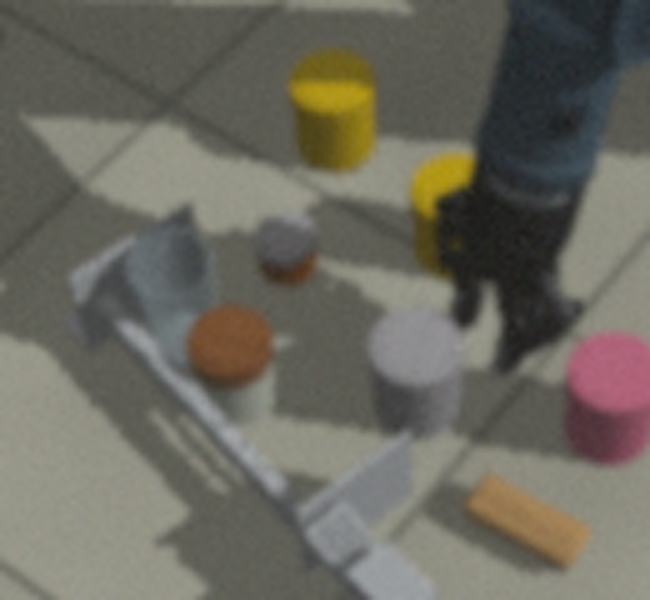

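View pics/e_top.png

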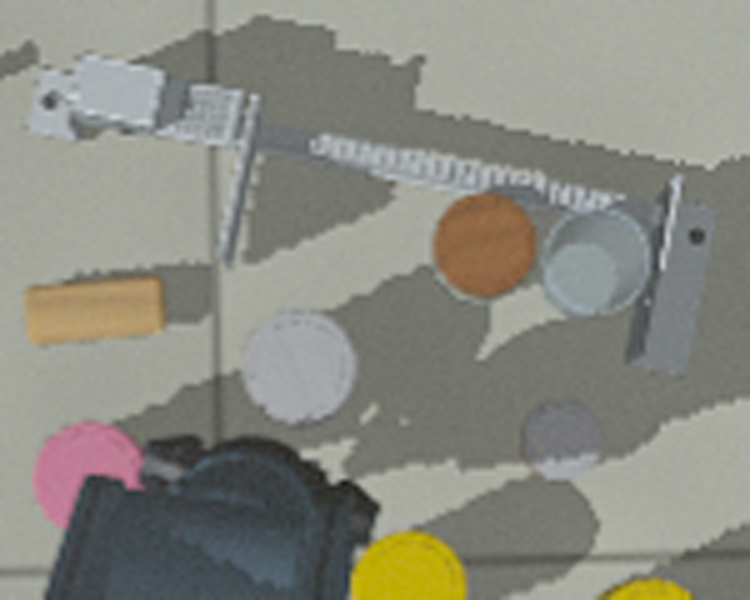

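Run:
```python
from h import *
q=np.load("push.npy");t=q[:2];d=q[2:4];L=q[5]
P=lambda back:W(*(t-d*back),20)
h=bot.movel(P(30),speed=40,max_force=8); st("30 %s"%h)
if not h:
    h=bot.movel(P(0),speed=40,max_force=8); st("0 %s"%h)
crop("top",190,115,340,235,5,"f_top.png");crop("scene",180,130,310,250,5,"f_scene.png")
```

```text
30 False 15.88 rack [-160.2   20.5   19.9] F [-0.8 -1.1  0.5] open 0.47
0 False 16.78 rack [-130.    18.2   20.1] F [ 0.4 -0.6 -0.3] open 0.47
```

View pics/f_top.png

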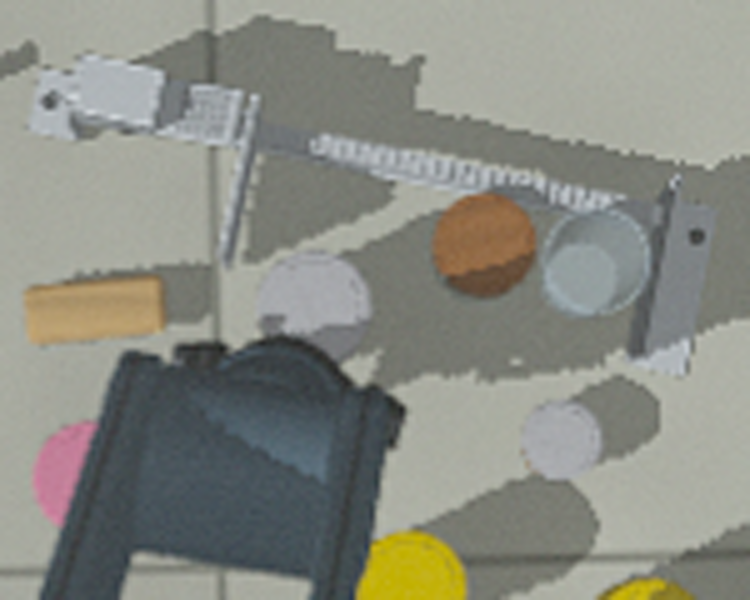

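View pics/f_scene.png

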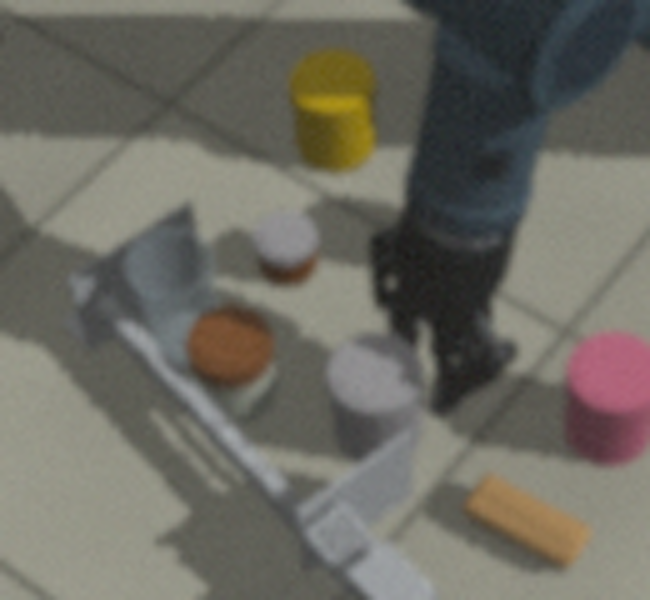

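Run:
```python
from h import *
print("tin",Rk(pt("top",190+314/5,115+307/5,75)))
q=np.load("push.npy");t=q[:2];d=q[2:4];L=q[5]
P=lambda back:W(*(t-d*back),20)
h=bot.movel(P(-38),speed=40,max_force=10); st("-38 %s"%h)
if not h:
    h=bot.movel(P(-70),speed=15,max_force=5); st("end %s"%h)
crop("top",190,115,340,235,5,"g_top.png");crop("scene",180,130,310,250,5,"g_scene.png")
```

```text
tin [-96.14703945  15.0531408   75.        ]
-38 False 17.98 rack [-92.3  15.2  20.1] F [ 0.  -0.  -0.8] open 0.47
end True 19.1 rack [-78.7  14.   19.4] F [-0.1  0.3  0.5] open 0.46
```

View pics/g_top.png

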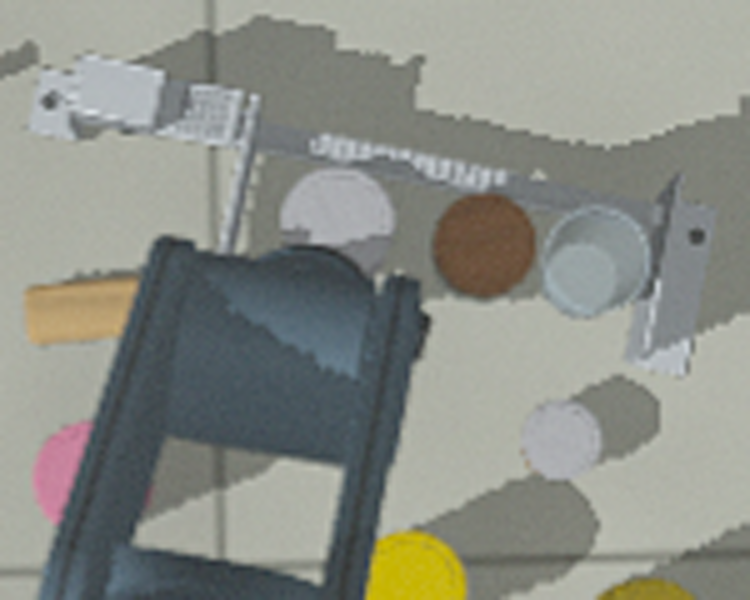

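View pics/g_scene.png

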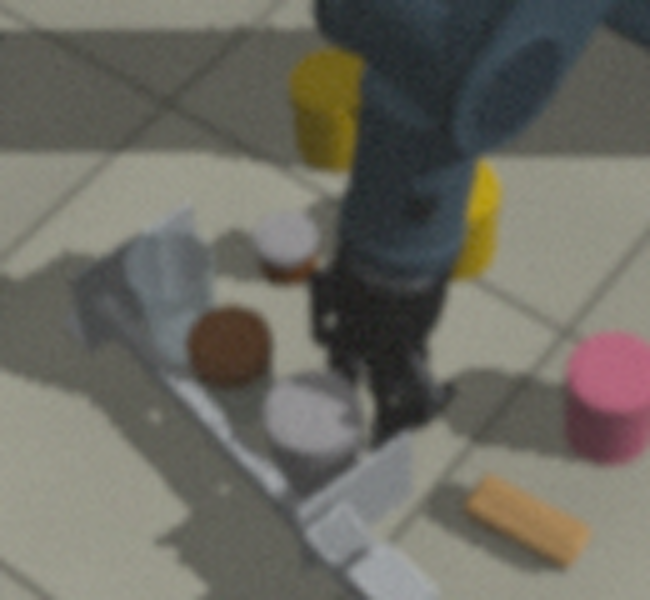

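Run:
```python
from h import *
print("tin",Rk(pt("top",190+338/5,115+221/5,75)))
q=np.load("push.npy");t=q[:2];d=q[2:4];L=q[5]
P=lambda back:W(*(t-d*back),20)
for i in range(2):
    h=bot.movel(P(-65),speed=10,max_force=7); st("end %s"%h)
    if not h: break
# withdraw
x=Rk(bot.read_state()["eef_pos"]); b=-(x[:2]-t)@d
bot.movel(P(b+25),speed=60); st()
bot.movel(P(b+60)+[0,0,120],speed=150)
bot.move_to(W(-290,0,230),[180,0,np.degrees(RP[2])]); st()
bot.sleep(.3)
crop("top",190,115,340,235,5,"i_top.png");crop("scene",180,130,310,250,5,"i_scene.png")
f=eyes.grab_frame("scene");cv2.imwrite("pics/i_full.png",f[:,:,::-1])
```

```text
tin [-44.86470363  11.14432264  75.        ]
end True 19.82 rack [-78.9  13.8  18. ] F [ 0.3 -0.9 -0.7] open 0.47
end True 20.38 rack [-79.2  13.7  17. ] F [0.7 0.2 0.2] open 0.47
 20.94 rack [-104.1   16.2   20.3] F [-0.1 -0.5 -0.3] open 0.47
 22.66 rack [-2.894e+02 -1.000e-01  2.294e+02] F [ 0.3 -0.6  0.5] open 0.47
```

View pics/i_top.png

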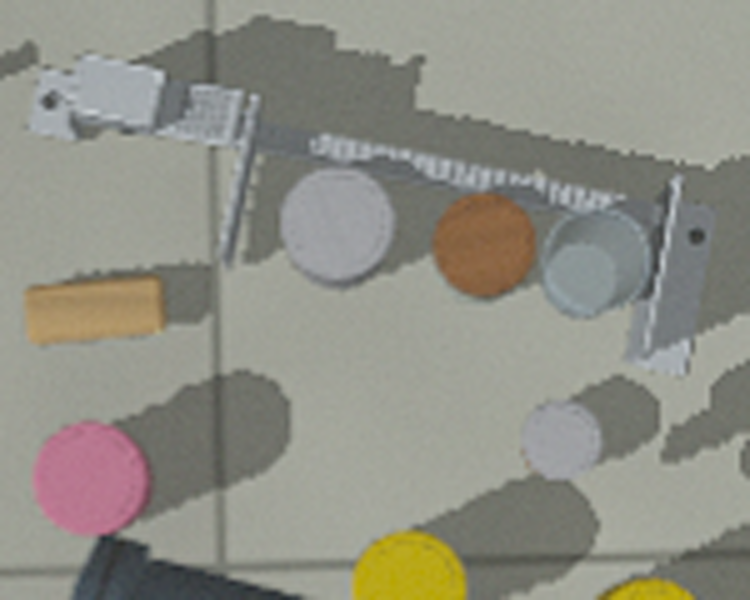

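View pics/i_scene.png

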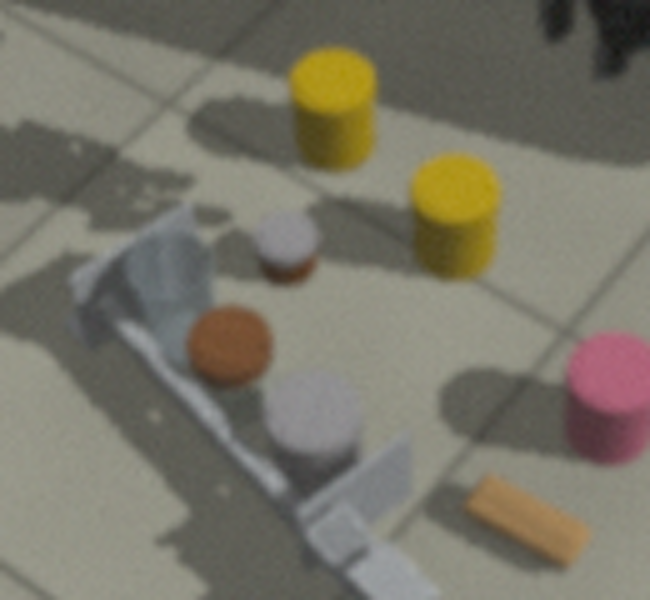

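View pics/i_full.png

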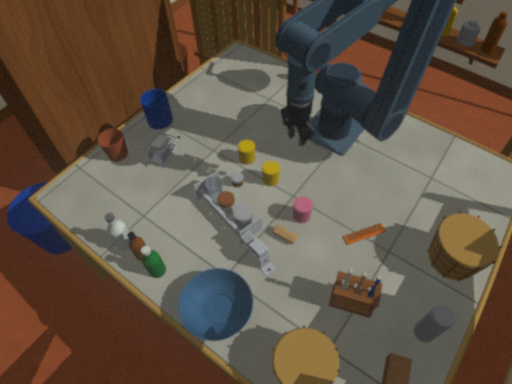

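Run:
```python
from h import *
f=np.mean([eyes.grab_frame("top").astype(float) for _ in range(4)],0).astype(np.uint8)
im=cv2.resize(f[130:180,235:300,::-1],None,fx=12,fy=12,interpolation=cv2.INTER_CUBIC)
a=np.linspace(0,2*np.pi,40)
for xc,col in((-39,(0,0,255)),(-43,(0,255,0))):
    for t in a:
        u=(proj("top",W(xc+33*np.cos(t),11+33*np.sin(t),75))-[235,130]+.5)*12
        cv2.circle(im,tuple(int(k) for k in u),2,col,-1)
for y in range(-40,110,5):
    for x in (-6,6):
        u=(proj("top",W(x,y,53))-[235,130]+.5)*12; cv2.circle(im,tuple(int(k) for k in u),2,(255,0,0),-1)
cv2.imwrite("pics/j.png",im)
```

```text
(no output)
```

View pics/j.png

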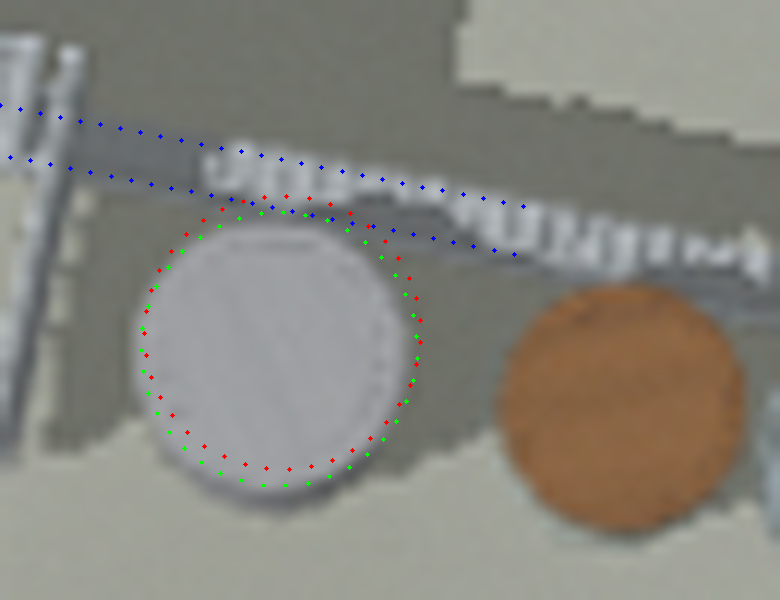

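Run:
```python
from h import *
f=np.mean([eyes.grab_frame("scene").astype(float) for _ in range(4)],0).astype(np.uint8)
x0,y0=215,190
im=cv2.resize(f[y0:y0+50,x0:x0+65,::-1],None,fx=12,fy=12,interpolation=cv2.INTER_CUBIC)
cv2.imwrite("pics/k0.png",im)
a=np.linspace(0,2*np.pi,40)
def dot(P,col):
    u=(proj("scene",P)-[x0,y0]+.5)*12; cv2.circle(im,tuple(int(k) for k in u),2,col,-1)
for xc,col in((-39,(0,0,255)),(-45,(0,255,0))):
    for t in a: dot(W(xc+33*np.cos(t),13+33*np.sin(t),75),col)
for y in range(-80,170,5):
    for x in (-6,6): dot(W(x,y,53),(255,0,0))
for x in range(-80,15,5): dot(W(x,70,88),(255,255,0))
cv2.imwrite("pics/k.png",im)
```

View pics/k.png

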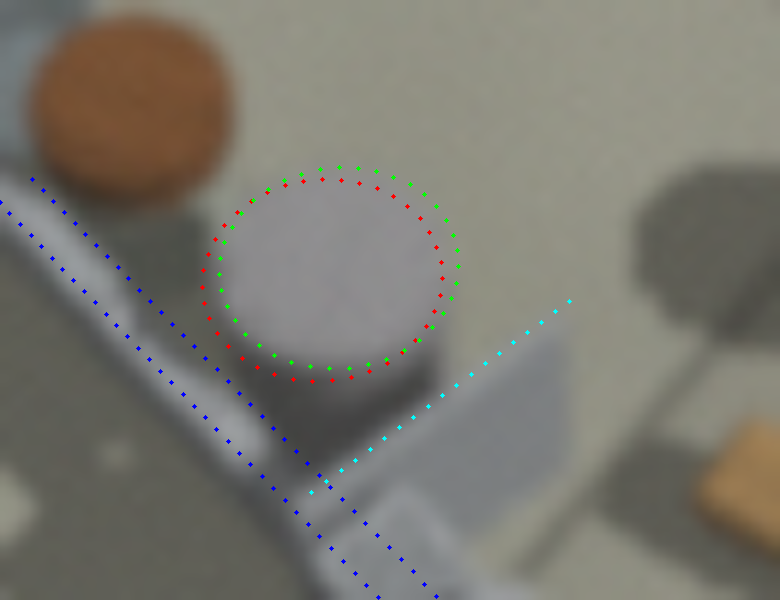

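View pics/k0.png

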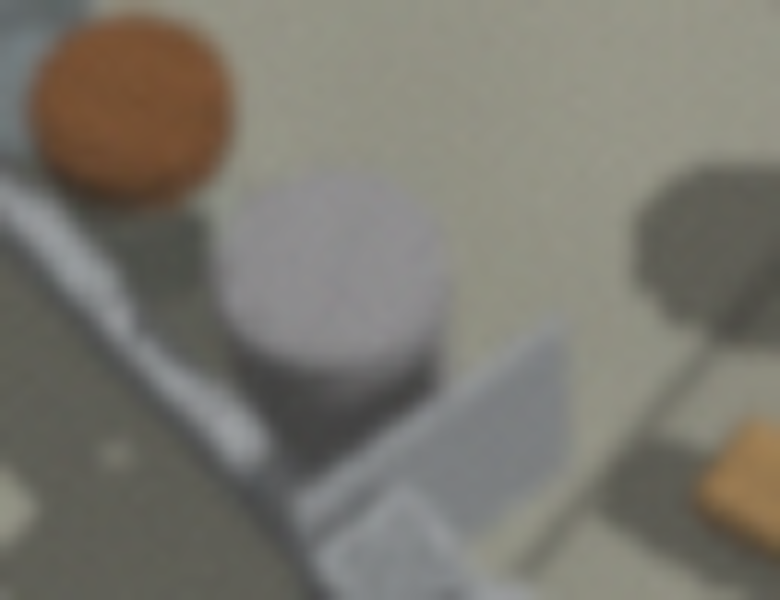

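The pictures show a 5–6 mm gap between the tin and the bar, even though the push stopped on force. The spread knuckles probably met the near edge of the stop's cheek. I'll finish the push with the fingers shut, which is narrower.

Run:
```python
from h import *
o=[180,-12,np.degrees(RP[2])]; y=11.5
bot.gripper_to(0.0)
bot.move_to(W(-120,y,130),o); st()
h=bot.movel(W(-115,y,25),speed=100,max_force=10); st("down %s"%h)
h=bot.movel(W(-95,y,25),speed=40,max_force=10); st("fwd %s"%h)
if not h:
    h=bot.movel(W(-72,y,25),speed=12,max_force=6); st("push %s"%h)
crop("top",190,115,340,235,5,"l_top.png");crop("scene",180,130,310,250,5,"l_scene.png")
```

```text
24.77 rack [-120.6   11.5  130. ] F [0.6 1.1 0.2] open -0.0
down False 25.98 rack [-114.5   11.5   25.6] F [ 0.5 -0.7  0.9] open -0.0
fwd False 26.62 rack [-95.2  11.5  24.8] F [-0.4  0.6 -0.1] open 0.0
push True 27.96 rack [-79.   11.6  24.1] F [ 0.1 -0.7  0.3] open -0.0
```

View pics/l_scene.png

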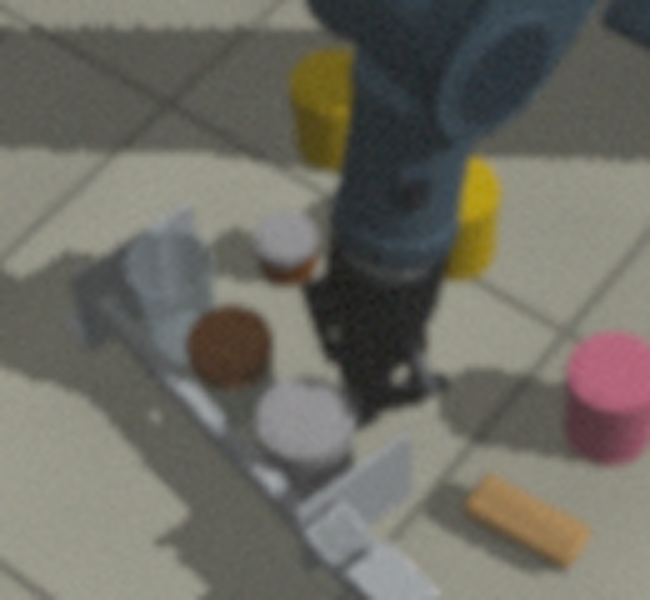

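View pics/l_top.png

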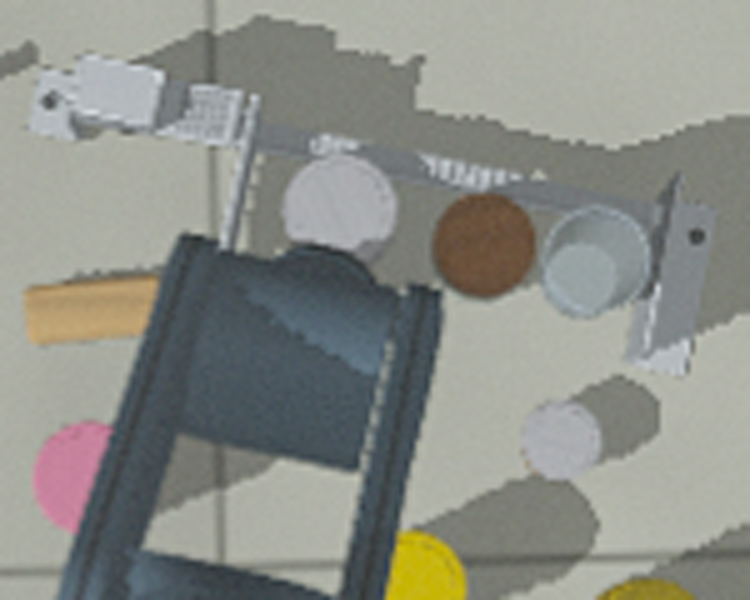

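The tin moved another 7 mm or so, and its lid now overlaps the bar's front edge as it should when touching. One confirming nudge, then I'll withdraw.

Run:
```python
from h import *
o=[180,0,np.degrees(RP[2])]; y=11.5
h=bot.movel(W(-70,y,25),speed=12,max_force=6); st("push %s"%h)
bot.movel(W(-105,y,25),speed=60)
bot.movel(W(-130,y,140),speed=150)
bot.move_to(W(-290,0,230),o); bot.sleep(.3); st()
f=np.mean([eyes.grab_frame("top").astype(float) for _ in range(3)],0).astype(np.uint8)
im=cv2.resize(f[130:180,235:300,::-1],None,fx=12,fy=12,interpolation=cv2.INTER_CUBIC)
for t in np.linspace(0,2*np.pi,40):
    u=(proj("top",W(-39+33*np.cos(t),11+33*np.sin(t),75))-[235,130]+.5)*12
    cv2.circle(im,tuple(int(k) for k in u),2,(0,0,255),-1)
cv2.imwrite("pics/m.png",im)
crop("scene",150,100,360,260,3.7,"m_scene.png")
crop("top",10,100,500,280,1.6,"m_full.png")
```

```text
push True 28.5 rack [-79.   11.7  23.1] F [ 0.2 -0.1  0.6] open 0.0
 31.06 rack [-289.8   -0.   229.3] F [-0.3  0.5 -0.2] open -0.0
```

View pics/m.png

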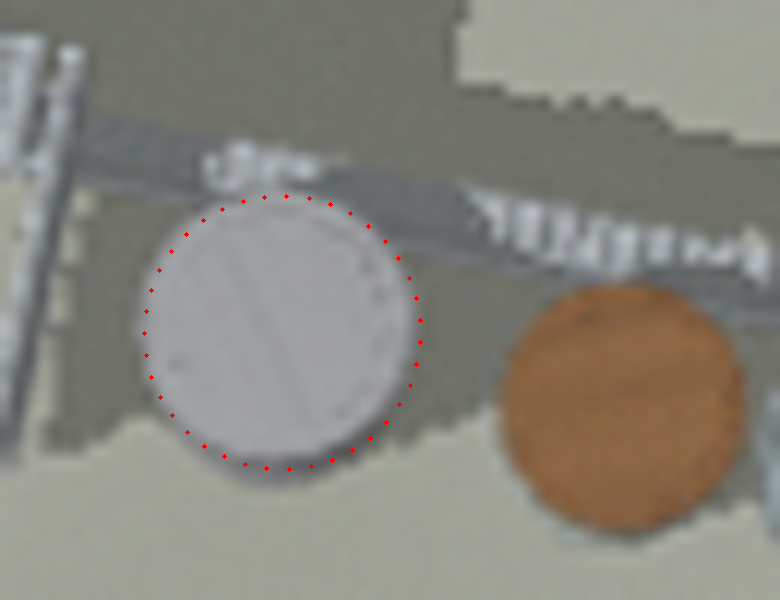

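View pics/m_scene.png

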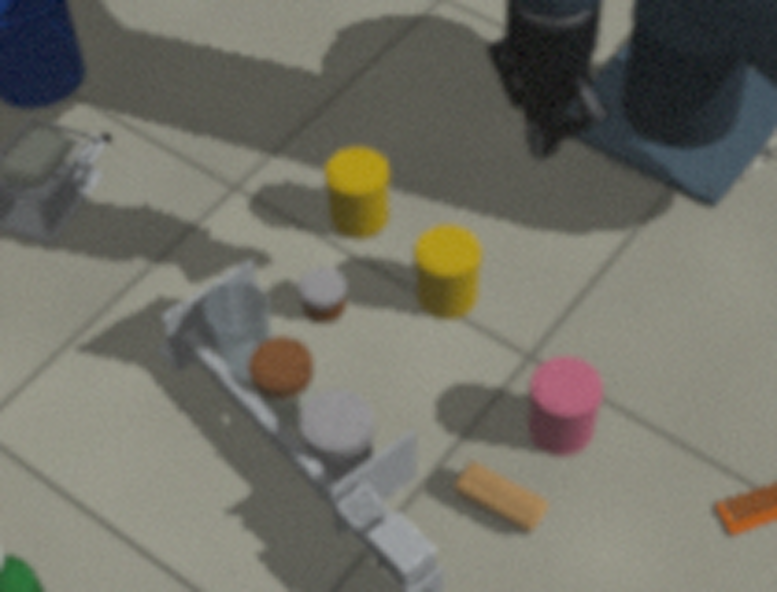

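View pics/m_full.png

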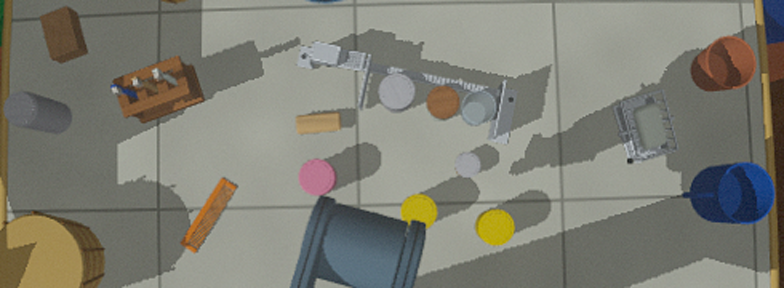

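```bash
python3 -c "
from plant import bot
print(bot.close_job())"
```

```text
the job is handed in; nothing more can be done
None
```

The stop is fully back and the tin stands in the gap against the bar. I handed the job in at about 31 s.

**Stop:** I pressed the release with shut fingers until it bottomed at 66 mm. I slid the stop back until the force cut in twice at the same place, finger at rack y ≈ 114 mm (expected 113). After letting go, the pictures show the hood up against the end post and the cheek at about y = 68 mm.

**Tin:** The first push, with parted fingers, stopped on force while both cameras still showed the tin 5–6 mm short of the bar. The gripper's knuckles had probably met the near edge of the stop's cheek, though I could not confirm that. I withdrew and finished the push with shut fingers. Two pushes then stopped on force at the same position.

**Last checks:**
- **Tin:** in the top view the lid matches the outline expected at rack x = -39, y ≈ 11 mm, to within about 1 mm, and it stands upright.
- **Surroundings:** the tumbler, jar, balm, nailbrush, comb and look-alikes all appear where they were.
- **Hand:** it is clear of everything.
- **Disagreement:** the two cameras differed by 1–3 mm on the tin, and the rack outline fitted from the top view lay 3–5 mm off in the scene view. I relied on the top view and the force contacts.

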